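# Move the leather punches to the new rack in reverse order

### The arm

A 6-joint arm with a two-finger parallel gripper is mounted at the origin on the work surface. World frame = base frame: x ahead of the robot, y to its left, z up, the work surface at z = 0. Lengths are in m, angles in rad, forces in N, time in s.
With the tool pointing down it reaches from about 0.3 to 0.775 m from the base axis. Payload 14.6 kg.
Tool frame: the origin (TCP) lies at the very end of the fingers, on their centre line; the grasp point (between the pads) lies 19 mm behind it; z points along the fingers, y is the line along which they close (so a half turn about z gives the same grasp; the last joint's range is limited). The gripper opens to 94 mm and grips with 3 to 60 N. Pads are 16 mm wide; open, the fingers measure 119 mm over their backs; the gripper's body (75 mm by 177 mm) begins 78 mm behind the grasp point.
Start: joints at [1.13, 0.3, 1.521, -0, 1.321, -0.067], TCP at [0.201, 0.512, 0.205] pointing down, gripper open.
Joint ranges: [-3.03, 3.03], [-0.79, 2.21], [0.23, 2.52], [-1.04, 4.18], [0, 3.07], [-2.55, 2.55]. Speed limits (rad/s): [2.22, 2.22, 2.57, 3.14, 3.14, 3.14].

### API

Orientations are given as [roll, pitch, yaw] about the fixed x, y, z axes, in that order (R = Rz(yaw) Ry(pitch) Rx(roll)).
In Python, from station import ctrl gives the robot as it stands.
- The arm moves only by the shell command python3 -m pendant 'ROWS' [OPENING] [FORCE]. ROWS is JSON, a list of rows, each a list of 2 entries, a list of its own where there are three numbers: the shift along the world's x, y, z in cm, then the turn about the world's z in rad. A call has 1 to 20 rows; each row shifts and turns the commanded pose from where the row before left it; what a row does not reach is not made up. A row lasts 1/12 s, in which the tool goes at most 41.7 mm and 7.16 degrees, less where a joint would pass 70% of its speed; a pose out of reach is approached as far as the arm can. A call is refused whole if a number of a shift passes 4.17 or a number of a turn 0.125, either way. A call with a gripper value outside its range is refused whole. OPENING is the opening, from 0 (shut) to 1 (fully open), set as the call begins (- or left out, the last holds). The fingers move at their own pace and stop on an object; FORCE is the grip in N (left out, the last holds). Time passes only in rows, so rows that do not move let the fingers close. It gives the time, the measured TCP pose, the force, the opening and the grip force at its end, in the units of the state.
- ctrl.get_obs(): the state, without advancing time (a new reading comes with each control period).
- ctrl.camera(name): name is "scene" or "top" or "wrist"; returns a dict with "color" (480x640x3 uint8, red, green, blue), "intrinsics" (3x3 intrinsics, pixels), "camera_from_world" (4x4, takes a point from world to camera coordinates). Camera axes: x right, y down, z forward; pixel columns grow to the right and rows downward; lengths in m; the calibration is good to about 2 mm. A picture is of the moment at which its call begins. There is no depth.
- ctrl.hand_in(): hands the job in; it is judged then, once.
The state is a dict: "time_s": time; "qpos": joint angles; "joint_vel": joint speeds; "tau": joint torques, N m; "ee_pos": TCP position; "eef_rot": TCP orientation; "force": force on the tool from outside, world axes, zero at the start; "moment": the same for the moment, N m; "grip_width": finger opening in m; "grip_force": force on a finger pad.
Only numpy, scipy, OpenCV 4.12 (cv2) and the standard library are available. Lean on these libraries where they do the work, as an engineer would, in place of code of your own. Each camera call takes 0.05 s, during which the arm holds its last target. There are 200 camera calls.

### The job

Move the four hand punches from the old brown rack to the new pale rack in reverse order: the punch nearest the brass ball on the old rack goes into the hole farthest from the ball on the new rack, the next one into the next hole, and so on. Seat each punch upright with its collar flat on the rack, and let none fall over on the way.

Things in the scene. Friction and masses are not known exactly. Their poses are not given: they have to be found in the camera images.
- old_rack: Old rack, fixed: brown wooden rail with four socket blocks in which the punches start. 290 mm along its y, 84 mm along x, top 60 mm high, marked at one end (y = +140 mm) by a 28 mm brass ball, top at 102 mm. Origin: on the bench, midway between the four places, which lie at y = +90, +30, -30, -90 mm, x = 0. Either rack may be on the left or the right, turned up to 0.35 rad.
- new_rack: New rack, fixed, empty: pale wooden plate 20 mm thick on end cheeks, four round through holes 28 mm wide. 290 mm along its y, 84 mm along x, top 60 mm high, marked at one end (y = +140 mm) by a 28 mm brass ball, top at 102 mm. Origin: on the bench, midway between the four holes, which lie at y = +90, +30, -30, -90 mm, x = 0. A seated punch has its origin 60 mm above the bench.
- punch_red: Loose hand punch, red handle, 90 to 180 g, upright in the red-striped socket at the start. Round about z, which points up. Origin: centre of the underside of its steel collar (44 mm wide, 8 mm thick). Below: steel shank 11 mm thick, 36 mm long. Above: handle 26 mm thick (straight from z = 18 to 80 mm), top at z = 88 mm.
- punch_yellow: Loose hand punch, yellow handle, 90 to 180 g, upright in the yellow-striped socket at the start. Round about z, which points up. Origin: centre of the underside of its steel collar (44 mm wide, 8 mm thick). Below: steel shank 11 mm thick, 36 mm long. Above: handle 26 mm thick (straight from z = 18 to 80 mm), top at z = 88 mm.
- punch_green: Loose hand punch, green handle, 90 to 180 g, upright in the green-striped socket at the start. Round about z, which points up. Origin: centre of the underside of its steel collar (44 mm wide, 8 mm thick). Below: steel shank 11 mm thick, 36 mm long. Above: handle 26 mm thick (straight from z = 18 to 80 mm), top at z = 88 mm.
- punch_blue: Loose hand punch, blue handle, 90 to 180 g, upright in the blue-striped socket at the start. Round about z, which points up. Origin: centre of the underside of its steel collar (44 mm wide, 8 mm thick). Below: steel shank 11 mm thick, 36 mm long. Above: handle 26 mm thick (straight from z = 18 to 80 mm), top at z = 88 mm.
- socket_red: Fixed brown socket block with red stripes, one of the old rack's four places: 78 x 57 mm, 40 mm high, 28 mm round hole. Origin: centre of its underside, 20 mm above the bench; axes parallel to the old rack's. The red punch starts in it, collar on its top at 60 mm height. The blocks' order along the rack varies.
- socket_yellow: Fixed brown socket block with yellow stripes, one of the old rack's four places: 78 x 57 mm, 40 mm high, 28 mm round hole. Origin: centre of its underside, 20 mm above the bench; axes parallel to the old rack's. The yellow punch starts in it, collar on its top at 60 mm height. The blocks' order along the rack varies.
- socket_green: Fixed brown socket block with green stripes, one of the old rack's four places: 78 x 57 mm, 40 mm high, 28 mm round hole. Origin: centre of its underside, 20 mm above the bench; axes parallel to the old rack's. The green punch starts in it, collar on its top at 60 mm height. The blocks' order along the rack varies.
- socket_blue: Fixed brown socket block with blue stripes, one of the old rack's four places: 78 x 57 mm, 40 mm high, 28 mm round hole. Origin: centre of its underside, 20 mm above the bench; axes parallel to the old rack's. The blue punch starts in it, collar on its top at 60 mm height. The blocks' order along the rack varies.
Not all that is in view belongs to the job. Several things have the shape of the punch_yellow; the one meant has the colours described above. Several things have the shape of the punch_green; the one meant has the colours described above.

How it is judged:
By the outcome, as a careful person would: the job done as asked, in the order asked, and still so for the second after the job is handed in, with the robot touching nothing.
It also fails if it takes over 102 s, if anything falls off the work surface, if the arm or the gripper's body presses on something with over 40 N, if the wrist force passes 120 N, or if a joint passes its speed limit or range.

## Working session

There is one attempt and no reset: what is moved stays moved. The work goes in short steps, Python scripts to look and compute and a shell command to move; the robot and the scene stay as the last step left them, time stands still between calls to the robot, and variables do not carry over. Pictures are saved under pics/ and viewed, at most 14 in all, crops included, and the job is handed in when it is done.

```bash
mkdir -p pics; cat > h.py <<'E'
import numpy as np, cv2
from station import ctrl
def shot(n,f):
    c=ctrl.camera(n); cv2.imwrite(f'pics/{f}.png',cv2.cvtColor(c['color'],cv2.COLOR_RGB2BGR)); np.savez(f'pics/{f}.npz',K=c['intrinsics'],T=c['camera_from_world']); return c
def px2w(f,u,v,z):
    d=np.load(f'pics/{f}.npz');K,T=d['K'],d['T']
    r=T[:3,:3].T@np.linalg.inv(K)@np.array([u,v,1.]);o=-T[:3,:3].T@T[:3,3]
    return o+r*(z-o[2])/r[2]
def w2px(f,p):
    d=np.load(f'pics/{f}.npz');q=d['T'][:3,:3]@np.array(p)+d['T'][:3,3];q=d['K']@q;return q[:2]/q[2]
E
python3 - <<'E'
from h import *
shot('top','t0');shot('scene','s0')
o=ctrl.get_obs();print(o['ee_pos'],o['eef_rot'],o['time_s'],o['grip_width'])
E
```

```text
[0.20074431 0.51181493 0.20496582] [-3.14061521e+00 -4.93590051e-05  2.76779919e+00] 0.1 0.0941215631183539
```

View pics/t0.png

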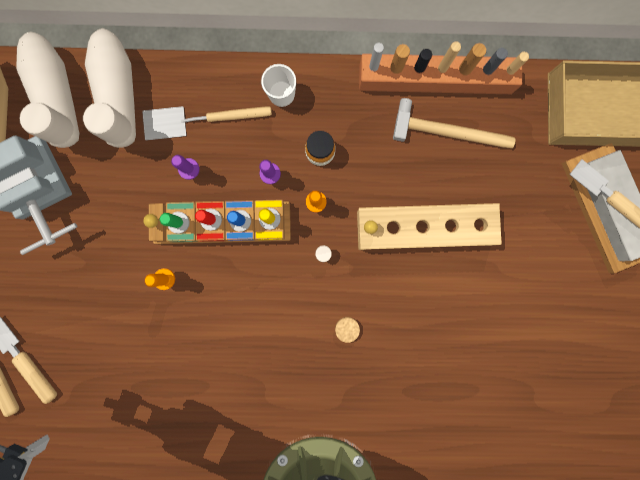

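View pics/s0.png

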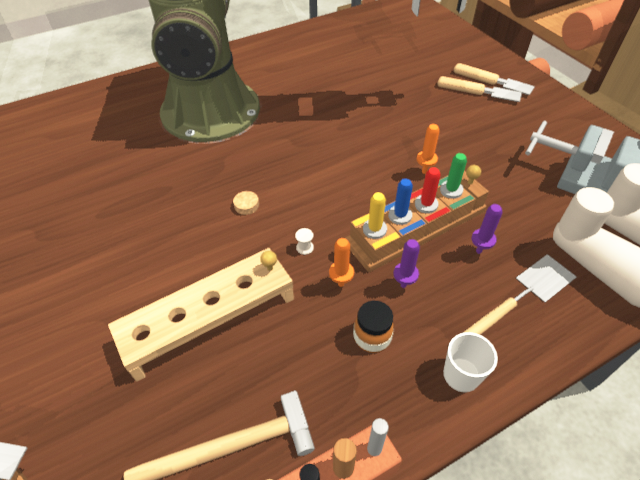

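The top view has the ball at the left end of both racks. The old order from the ball is green (176,222), red (211,219), blue (241,220), yellow (270,218). The new holes are at about u = 393, 421, 451 and 480. Orange and purple punches are decoys.

```bash
python3 - <<'E'
from h import *
im=cv2.imread('pics/t0.png')
a=cv2.resize(im[190:255,140:300],None,fx=5,fy=5,interpolation=cv2.INTER_CUBIC)[:300]
b=cv2.resize(im[195:255,350:510],None,fx=5,fy=5,interpolation=cv2.INTER_CUBIC)
cv2.imwrite('pics/c0.png',np.vstack([a,b]))
for u,v in [(393,227),(421,226.5),(451,225.5),(480,224.5)]: print(px2w('t0',u,v,.06))
for p in [(.4,.3,.06),(.4,.3,.148)]: print(w2px('t0',p))
E
```

```text
[ 0.56455079 -0.13958537  0.06      ]
[ 0.56669683 -0.19709464  0.06      ]
[ 0.56995628 -0.25882258  0.06      ]
[ 0.57318209 -0.31861209  0.06      ]
[174.56872589 304.14794857]
[160.02851875 308.12831992]
```

View pics/c0.png

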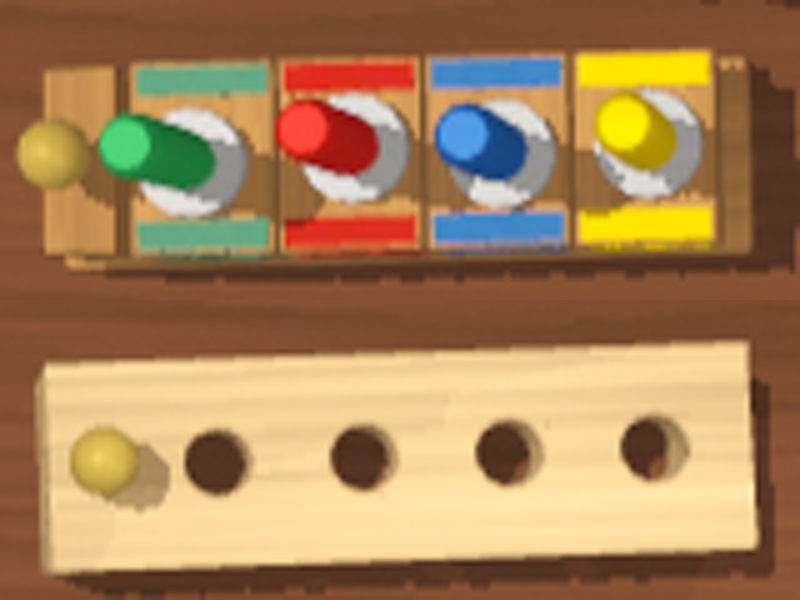

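```bash
python3 - <<'E'
from h import *
print(np.array([px2w('t0',140+u/5-.4,190+v/5-.4,.068)[:2] for u,v in [(193,162),(356,148),(504,153),(649,143)]]).round(4))
print(np.array([px2w('t0',140+u/5-.4,190+v/5-.4,.148)[:2] for u,v in [(127,143),(303,128),(464,132),(624,122)]]).round(4))
h=np.array([px2w('t0',350+u/5-.4,195+(v-300)/5-.4,.06)[:2] for u,v in [(217,462),(363,457),(510,453),(655,448)]]);print(h.round(4))
y=np.array([90,30,-30,-90])/1e3
c=h.mean(0);d=(h*y[:,None]).sum(0);yaw=np.arctan2(-d[0],d[1])
print(c,yaw,c+np.outer(y,[-np.sin(yaw),np.cos(yaw)]))
# old rack yaw from stripe corners
p=[px2w('t0',140+u/5,190+v/5,.06)[:2] for u,v in [(132,64),(712,50),(136,250),(714,243)]]
for i,j in ((0,1),(2,3)):
  d=p[i]-p[j];print(np.arctan2(-d[0],d[1]))
print(np.mean(p,0))
E
```

```text
[[0.5656 0.2965]
 [0.5726 0.231 ]
 [0.5717 0.1713]
 [0.5769 0.1128]]
[[0.5658 0.2973]
 [0.5727 0.2324]
 [0.5724 0.1727]
 [0.5773 0.1134]]
[[ 0.5646 -0.1396]
 [ 0.5678 -0.1996]
 [ 0.5706 -0.2601]
 [ 0.5738 -0.3199]]
[ 0.56918668 -0.22976191] 0.05092347752066569 [[ 0.56460555 -0.13987858]
 [ 0.56765963 -0.1998008 ]
 [ 0.57071372 -0.25972302]
 [ 0.57376781 -0.31964524]]
0.04454969054614219
0.031232352494034558
[0.57156931 0.20434701]
```

```bash
python3 -m pendant '[[[2.35,-2.5,0],-0.072],[[2.35,-2.5,0],-0.072],[[2.35,-2.5,0],-0.072],[[2.35,-2.5,0],-0.072],[[2.35,-2.5,0],-0.072],[[2.35,-2.5,0],-0.072],[[2.35,-2.5,0],-0.072],[[2.35,-2.5,0],-0.072],[[2.35,-2.5,0],-0.072],[[2.35,-2.5,0],-0.072],[[2.35,-2.5,0],-0.072],[[2.35,-2.5,0],-0.072],[[2.35,-2.5,0],-0.072],[[2.35,-2.5,0],-0.072],[[2.35,-2.5,0],-0.072],[[0,0,0],0],[[0,0,0],0]]' 0.65 && python3 -c "
from h import *
shot('wrist','w0');print(w2px('w0',(.577,.113,.148)),w2px('w0',(.577,.113,.068)))"
```

```text
time_s: 1.52
ee_pos: [0.5537, 0.1359, 0.2046]
eef_rot: [-3.14, 0.0, 1.686]
force: [-0.1, 0.6, -0.3]
grip_width: 0.0613
grip_force: 0.0
[340.42120595 285.28083248] [334.57828143 252.3820369 ]
```

View pics/w0.png

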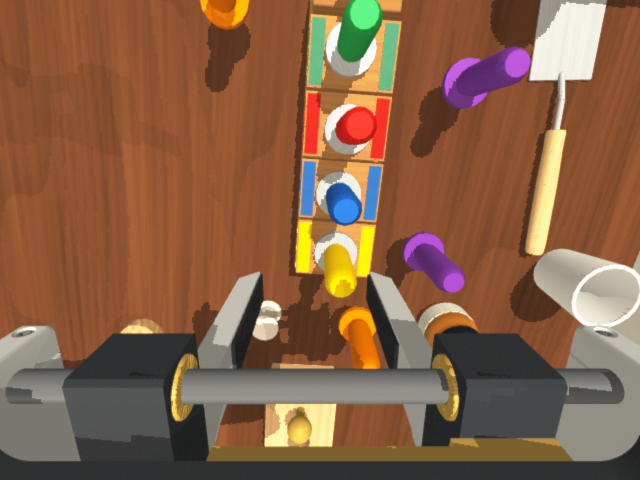

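The yellow handle top is at (341,285), within a pixel of the prediction, so the estimate is good. I'll grasp it.

```bash
python3 -m pendant '[[[2.33,-2.29,0],-0.07],[[0,0,0],0],[[0,0,-3],0],[[0,0,-3],0],[[0,0,-3],0],[[0,0,-2.5],0],[[0,0,0],0],[[0,0,0],0]]' - && python3 -m pendant '[[[0,0,0],0],[[0,0,0],0],[[0,0,0],0],[[0,0,0],0],[[0,0,0],0],[[0,0,0],0]]' 0 25 && python3 -m pendant '[[[0,0,2],0],[[0,0,3],0],[[0,0,3],0],[[0,0,3],0],[[0,0,2],0],[[0,0,0],0]]'
```

```text
time_s: 2.23
ee_pos: [0.5758, 0.115, 0.0904]
eef_rot: [-3.14, 0.0, 1.62]
force: [-0.2, 0.1, 1.6]
grip_width: 0.0614
grip_force: 0.0
time_s: 2.73
ee_pos: [0.5768, 0.1141, 0.0908]
eef_rot: [3.141, -0.0, 1.618]
force: [0.5, -0.2, 0.1]
grip_width: 0.0256
grip_force: 25.0
time_s: 3.23
ee_pos: [0.5779, 0.1143, 0.2252]
eef_rot: [3.135, -0.001, 1.618]
force: [-0.1, -1.7, -1.6]
grip_width: 0.0252
grip_force: 25.0
```

```bash
python3 -m pendant '[[[-0.16,-3.17,0],0],[[-0.16,-3.17,0],0],[[-0.16,-3.17,0],0],[[-0.16,-3.17,0],0],[[-0.16,-3.17,0],0],[[-0.16,-3.17,0],0],[[-0.16,-3.17,0],0],[[-0.16,-3.17,0],0],[[0,0,0],0],[[0,0,0],0],[[0,0,0],0]]' && python3 -c "
from h import *
shot('wrist','w1');print(w2px('w1',(.5646,-.1399,.06)))"
```

```text
time_s: 4.15
ee_pos: [0.5636, -0.139, 0.2196]
eef_rot: [-3.14, -0.001, 1.618]
force: [0.7, -0.9, -1.4]
grip_width: 0.0255
grip_force: 25.0
[315.11800477 223.59261546]
```

View pics/w1.png

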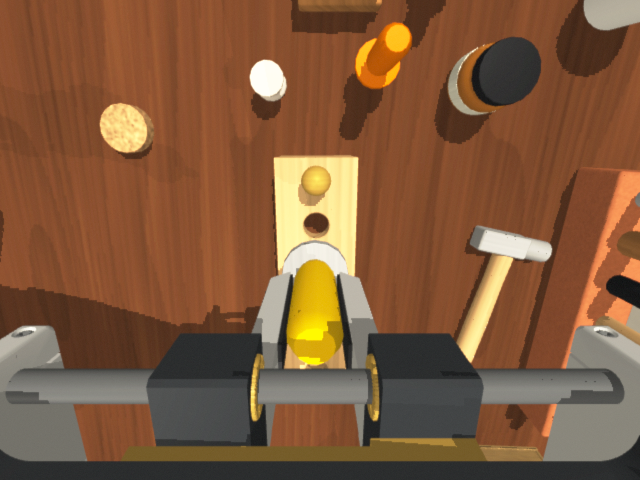

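The hole is at (316,222) against a predicted (315,224), and the punch hangs upright. I'll lower it.

```bash
python3 -m pendant '[[[0.1,-0.1,-3],0],[[0,0,-3],0],[[0,0,-3],0],[[0,0,-2],0],[[0,0,-1.2],0],[[0,0,-0.4],0],[[0,0,-0.2],0],[[0,0,-0.1],0],[[0,0,0],0],[[0,0,0],0]]'
```

```text
time_s: 5.03
ee_pos: [0.5653, -0.1406, 0.0925]
eef_rot: [3.14, 0.001, 1.618]
force: [0.0, -0.9, -1.0]
grip_width: 0.0257
grip_force: 25.0
```

```bash
python3 -m pendant '[[[0,0,-0.1],0],[[0,0,-0.1],0],[[0,0,0],0],[[0,0,0],0],[[0,0,0],0]]'
```

```text
time_s: 5.45
ee_pos: [0.5653, -0.1407, 0.0908]
eef_rot: [3.14, 0.001, 1.618]
force: [-1.6, 0.6, 8.3]
grip_width: 0.0255
grip_force: 25.0
```

```bash
python3 -m pendant '[[[0,0,0],0],[[0,0,0],0],[[0,0,0],0],[[0,0,3],0],[[0,0,3],0],[[0,0,3],0],[[0,0,2.5],0],[[0.07,3.13,0],0],[[0.07,3.13,0],0],[[0.07,3.13,0],0],[[0.07,3.13,0],0],[[0.07,3.13,0],0],[[0.07,3.13,0],0],[[0.07,3.13,0],0],[[0.07,3.13,0],0],[[0.07,3.13,0],0],[[0.07,3.13,0],0]]' 0.65 && python3 -m pendant '[[[0,0,0],0],[[0,0,0],0]]' && python3 -c "
from h import *
shot('wrist','w2');shot('top','t2');print(w2px('w2',(.572,.172,.148)),w2px('w2',(.572,.172,.068)))
a=cv2.imread('pics/w2.png')[:, 100:500];b=cv2.resize(cv2.imread('pics/t2.png')[190:265,350:510],None,fx=2.5,fy=2.5)
cv2.imwrite('pics/c2.png',np.hstack([a,cv2.copyMakeBorder(b,0,480-len(b),0,0,0)]))"
```

```text
time_s: 6.87
ee_pos: [0.5716, 0.1741, 0.2044]
eef_rot: [3.142, 0.0, 1.618]
force: [1.1, -0.2, 0.4]
grip_width: 0.0608
grip_force: 0.0
time_s: 7.03
ee_pos: [0.5716, 0.1737, 0.2041]
eef_rot: [-3.141, 0.0, 1.62]
force: [0.0, 0.1, 0.3]
grip_width: 0.0613
grip_force: 0.0
[314.34402038 256.77270095] [314.43761173 229.85219536]
```

View pics/c2.png

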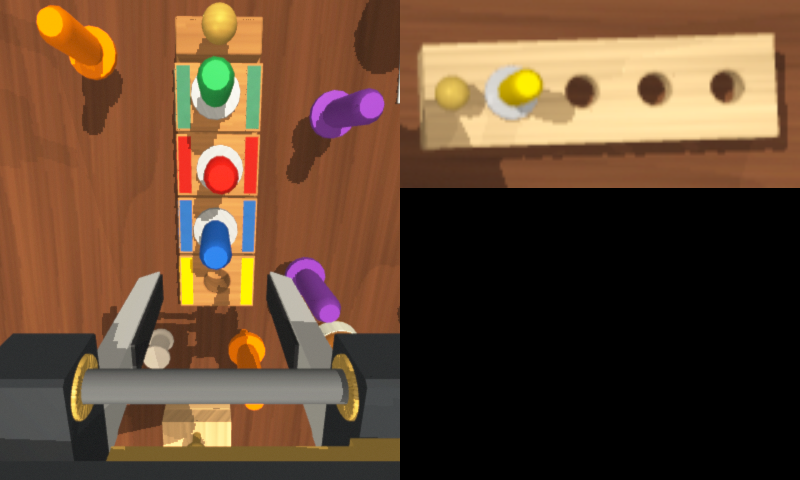

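Yellow is seated upright. The blue handle top is at (316,255), as predicted. Next, pick blue and carry it to hole 2.

```bash
python3 -m pendant '[[[0,-0.15,-3],0],[[0,0,-3],0],[[0,0,-3],0],[[0,0,-2.4],0],[[0,0,0],0],[[0,0,0],0]]' && python3 -m pendant '[[[0,0,0],0],[[0,0,0],0],[[0,0,0],0],[[0,0,0],0],[[0,0,0],0],[[0,0,0],0],[[0,0,2],0],[[0,0,3],0],[[0,0,3],0],[[0,0,3],0],[[0,0,2],0],[[0,0,0],0]]' 0 25 && python3 -m pendant '[[[-0.04,-3.4,0],0],[[-0.04,-3.4,0],0],[[-0.04,-3.4,0],0],[[-0.04,-3.4,0],0],[[-0.04,-3.4,0],0],[[-0.04,-3.4,0],0],[[-0.04,-3.4,0],0],[[-0.04,-3.4,0],0],[[-0.04,-3.4,0],0],[[-0.04,-3.4,0],0],[[-0.04,-3.2,0],0],[[0,0,0],0],[[0,0,0],0],[[0,0,0],0]]'
```

```text
time_s: 7.63
ee_pos: [0.5718, 0.1699, 0.0904]
eef_rot: [-3.14, 0.0, 1.616]
force: [-0.0, 0.3, 1.0]
grip_width: 0.061
grip_force: 0.0
time_s: 8.63
ee_pos: [0.5731, 0.1714, 0.2252]
eef_rot: [3.135, -0.001, 1.618]
force: [-0.7, 0.0, -1.2]
grip_width: 0.0257
grip_force: 25.0
time_s: 9.8
ee_pos: [0.5672, -0.2005, 0.2195]
eef_rot: [-3.14, -0.001, 1.618]
force: [-0.5, 0.8, -0.3]
grip_width: 0.0256
grip_force: 25.0
```

```bash
python3 -m pendant '[[[0,0.1,-3],0],[[0,0,-3],0],[[0,0,-3],0],[[0,0,-2],0],[[0,0,-1.2],0],[[0,0,-0.4],0],[[0,0,-0.2],0],[[0,0,-0.1],0],[[0,0,-0.1],0],[[0,0,-0.05],0],[[0,0,0],0],[[0,0,0],0],[[0,0,0],0]]'
```

```text
time_s: 10.88
ee_pos: [0.5679, -0.2002, 0.0908]
eef_rot: [3.14, 0.001, 1.618]
force: [-0.3, 0.5, 5.7]
grip_width: 0.0257
grip_force: 25.0
```

```bash
python3 -m pendant '[[[0,0,0],0],[[0,0,0],0],[[0,0,0],0],[[0,0,3],0],[[0,0,3],0],[[0,0,3],0],[[0,0,2.5],0],[[0.04,3.32,0],0],[[0.04,3.32,0],0],[[0.04,3.32,0],0],[[0.04,3.32,0],0],[[0.04,3.32,0],0],[[0.04,3.32,0],0],[[0.04,3.32,0],0],[[0.04,3.32,0],0],[[0.04,3.32,0],0],[[0.04,3.32,0],0],[[0.04,3.32,0],0],[[0.04,3.32,0],0],[[0.04,3.32,0],0]]' 0.65 && python3 -m pendant '[[[0,0,0],0],[[0,0,0],0]]' && python3 -c "
from h import *
shot('wrist','w3');shot('top','t3');print(w2px('w3',(.5727,.2315,.148)),w2px('w3',(.5727,.2315,.068)))
a=cv2.imread('pics/w3.png')[:, 100:500];b=cv2.resize(cv2.imread('pics/t3.png')[190:265,350:510],None,fx=2.5,fy=2.5)
cv2.imwrite('pics/c3.png',np.hstack([a,cv2.copyMakeBorder(b,0,480-len(b),0,0,0)]))"
```

```text
time_s: 12.55
ee_pos: [0.5723, 0.2332, 0.2048]
eef_rot: [-3.141, 0.0, 1.618]
force: [0.1, 0.0, -0.2]
grip_width: 0.0609
grip_force: 0.0
time_s: 12.72
ee_pos: [0.5722, 0.2328, 0.2043]
eef_rot: [-3.141, 0.0, 1.62]
force: [-1.0, -0.2, 0.9]
grip_width: 0.0608
grip_force: 0.0
[314.48609471 256.18304399] [314.57915391 229.3962263 ]
```

View pics/c3.png

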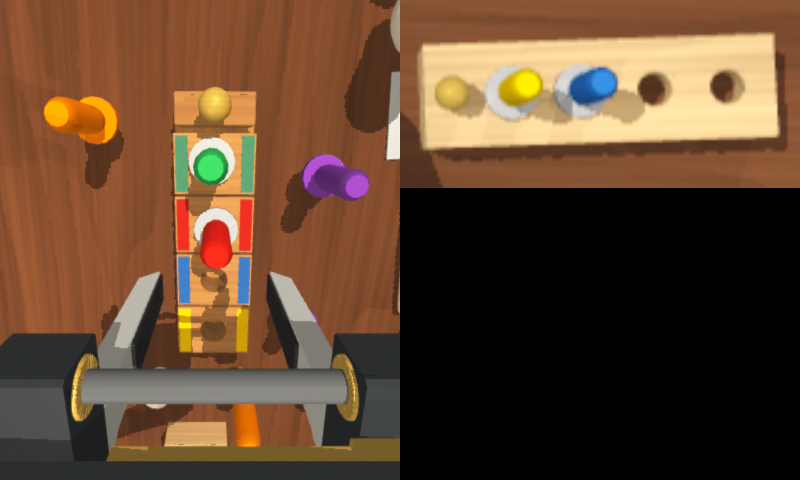

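Blue is seated. The red handle top is at (316,254), as predicted. Red goes to hole 3.

```bash
python3 -m pendant '[[[0,-0.1,-3],0],[[0,0,-3],0],[[0,0,-3],0],[[0,0,-2.4],0],[[0,0,0],0],[[0,0,0],0]]' && python3 -m pendant '[[[0,0,0],0],[[0,0,0],0],[[0,0,0],0],[[0,0,0],0],[[0,0,0],0],[[0,0,0],0],[[0,0,2],0],[[0,0,3],0],[[0,0,3],0],[[0,0,3],0],[[0,0,2],0],[[0,0,0],0]]' 0 25 && python3 -m pendant '[[[-0.01,-3.27,0],0],[[-0.01,-3.27,0],0],[[-0.01,-3.27,0],0],[[-0.01,-3.27,0],0],[[-0.01,-3.27,0],0],[[-0.01,-3.27,0],0],[[-0.01,-3.27,0],0],[[-0.01,-3.27,0],0],[[-0.01,-3.27,0],0],[[-0.01,-3.27,0],0],[[-0.01,-3.27,0],0],[[-0.01,-3.27,0],0],[[-0.01,-3.27,0],0],[[-0.01,-3.27,0],0],[[-0.01,-3.27,0],0],[[0,0,0],0],[[0,0,0],0],[[0,0,0],0]]'
```

```text
time_s: 13.32
ee_pos: [0.5726, 0.2294, 0.0909]
eef_rot: [-3.14, 0.001, 1.616]
force: [0.7, 0.9, 0.3]
grip_width: 0.0611
grip_force: 0.0
time_s: 14.32
ee_pos: [0.5738, 0.2311, 0.2257]
eef_rot: [3.135, -0.002, 1.618]
force: [0.2, 1.1, -2.1]
grip_width: 0.0254
grip_force: 25.0
time_s: 15.82
ee_pos: [0.5709, -0.2594, 0.2197]
eef_rot: [-3.14, -0.001, 1.618]
force: [-0.0, -0.4, -0.9]
grip_width: 0.0258
grip_force: 25.0
```

```bash
python3 -m pendant '[[[0,0,-3],0],[[0,0,-3],0],[[0,0,-3],0],[[0,0,-2],0],[[0,0,-1.2],0],[[0,0,-0.4],0],[[0,0,-0.2],0],[[0,0,-0.1],0],[[0,0,-0.1],0],[[0,0,-0.05],0],[[0,0,0],0],[[0,0,0],0],[[0,0,0],0]]'
```

```text
time_s: 16.9
ee_pos: [0.5715, -0.2601, 0.0913]
eef_rot: [3.14, 0.001, 1.618]
force: [1.2, 0.5, 4.9]
grip_width: 0.0258
grip_force: 25.0
```

```bash
python3 -m pendant '[[[0,0,0],0],[[0,0,0],0],[[0,0,0],0],[[0,0,3],0],[[0,0,3],0],[[0,0,3],0],[[0,0,2.5],0]]' 0.65 && python3 -m pendant '[[[-0.04,3.48,0],0],[[-0.04,3.48,0],0],[[-0.04,3.48,0],0],[[-0.04,3.48,0],0],[[-0.04,3.48,0],0],[[-0.04,3.48,0],0],[[-0.04,3.48,0],0],[[-0.04,3.48,0],0],[[-0.04,3.48,0],0],[[-0.04,3.48,0],0],[[-0.04,3.48,0],0],[[-0.04,3.48,0],0],[[-0.04,3.48,0],0],[[-0.04,3.48,0],0],[[-0.04,3.48,0],0],[[-0.04,3.48,0],0],[[0,0,0],0],[[0,0,0],0]]' && python3 -c "
from h import *
shot('wrist','w4');shot('top','t4');print(w2px('w4',(.5657,.297,.148)),w2px('w4',(.5657,.297,.068)))
a=cv2.imread('pics/w4.png')[:, 100:500];b=cv2.resize(cv2.imread('pics/t4.png')[190:265,350:510],None,fx=2.5,fy=2.5)
cv2.imwrite('pics/c4.png',np.hstack([a,cv2.copyMakeBorder(b,0,480-len(b),0,0,0)]))"
```

```text
time_s: 17.48
ee_pos: [0.5712, -0.2599, 0.2076]
eef_rot: [3.141, 0.001, 1.618]
force: [0.5, -0.7, 0.1]
grip_width: 0.0615
grip_force: 0.0
time_s: 18.98
ee_pos: [0.5642, 0.2983, 0.2048]
eef_rot: [-3.141, 0.0, 1.62]
force: [-0.6, -1.0, -1.3]
grip_width: 0.0611
grip_force: 0.0
[315.82574013 256.00974656] [315.60357518 229.29168534]
```

View pics/c4.png

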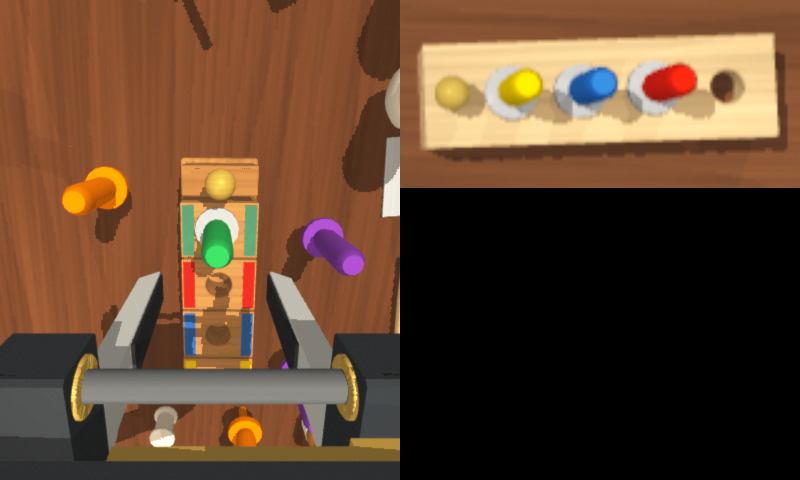

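Red is seated and green is as predicted, with its top at (317,255). Green goes to hole 4.

```bash
python3 -m pendant '[[[0.1,-0.05,-3],0],[[0,0,-3],0],[[0,0,-3],0],[[0,0,-2.4],0],[[0,0,0],0],[[0,0,0],0]]' && python3 -m pendant '[[[0,0,0],0],[[0,0,0],0],[[0,0,0],0],[[0,0,0],0],[[0,0,0],0],[[0,0,0],0],[[0,0,2],0],[[0,0,3],0],[[0,0,3],0],[[0,0,3],0],[[0,0,2],0],[[0,0,0],0]]' 0 25 && python3 -m pendant '[[[0.045,-3.43,0],0],[[0.045,-3.43,0],0],[[0.045,-3.43,0],0],[[0.045,-3.43,0],0],[[0.045,-3.43,0],0],[[0.045,-3.43,0],0],[[0.045,-3.43,0],0],[[0.045,-3.43,0],0],[[0.045,-3.43,0],0],[[0.045,-3.43,0],0],[[0.045,-3.43,0],0],[[0.045,-3.43,0],0],[[0.045,-3.43,0],0],[[0.045,-3.43,0],0],[[0.045,-3.43,0],0],[[0.045,-3.43,0],0],[[0.045,-3.43,0],0],[[0.045,-3.43,0],0],[[0,0,0],0],[[0,0,0],0]]'
```

```text
time_s: 19.58
ee_pos: [0.5658, 0.2952, 0.0914]
eef_rot: [-3.14, 0.001, 1.616]
force: [-0.5, 0.3, 0.2]
grip_width: 0.0615
grip_force: 0.0
time_s: 20.58
ee_pos: [0.5668, 0.297, 0.2264]
eef_rot: [3.135, -0.003, 1.618]
force: [-1.5, 0.5, -0.2]
grip_width: 0.0253
grip_force: 25.0
time_s: 22.25
ee_pos: [0.5731, -0.3222, 0.2193]
eef_rot: [-3.139, -0.002, 1.615]
force: [-0.1, 1.8, -0.7]
grip_width: 0.0257
grip_force: 25.0
```

```bash
python3 -m pendant '[[[0,0.15,-3],0],[[0,0,-3],0],[[0,0,-3],0],[[0,0,-2],0],[[0,0,-1.2],0],[[0,0,-0.4],0],[[0,0,-0.2],0],[[0,0,-0.1],0],[[0,0,-0.1],0],[[0,0,-0.05],0],[[0,0,0],0],[[0,0,0],0],[[0,0,0],0]]'
```

```text
time_s: 23.33
ee_pos: [0.5742, -0.3197, 0.0918]
eef_rot: [3.14, 0.001, 1.618]
force: [0.3, 0.8, 4.3]
grip_width: 0.0255
grip_force: 25.0
```

```bash
python3 -m pendant '[[[0,0,0],0],[[0,0,0],0],[[0,0,0],0],[[0,0,3],0],[[0,0,3],0],[[0,0,3],0],[[0,0,3],0],[[0,0,3],0],[[-2,0,0],0],[[-2,0,0],0],[[-2,0,0],0],[[-2,0,0],0],[[0,0,0],0],[[0,0,0],0],[[0,0,0],0]]' 0.65 && python3 -c "
from h import *
shot('scene','s5');shot('top','t5')
a=cv2.resize(cv2.imread('pics/s5.png')[200:380,90:310],None,fx=3,fy=3)[:350];b=cv2.resize(cv2.imread('pics/t5.png')[190:265,345:511],None,fx=4,fy=3)[:,:660]
b=cv2.copyMakeBorder(b,0,0,0,660-b.shape[1],0)
cv2.imwrite('pics/c5.png',np.vstack([a,b]))"
```

```text
time_s: 24.58
ee_pos: [0.4943, -0.3195, 0.241]
eef_rot: [3.141, 0.0, 1.618]
force: [-0.5, 0.4, -0.1]
grip_width: 0.0613
grip_force: 0.0
```

View pics/c5.png

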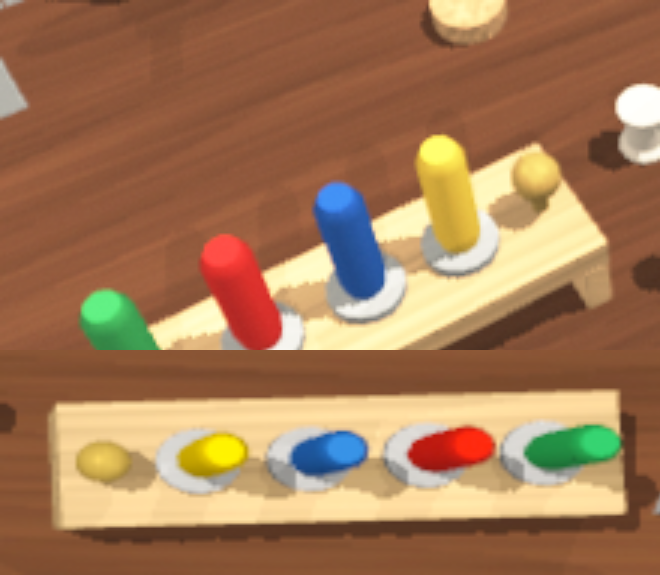

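All four are upright with collars flat, in the order yellow, blue, red, green from the ball.

```bash
python3 -c "
from station import ctrl
print(ctrl.hand_in())"
```

```text
the job is handed in; nothing more can be done
None
```

I moved all four punches to the new rack in reverse order (yellow, blue, red, green from the ball); the last pictures show them upright with collars flat, and I handed the job in at about 25 s of the 102 s allowed.

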